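Load a driver under the weighted glue clamp by its lift lever

ROBOT

A 7-joint arm with a two-finger parallel gripper is mounted at the origin on a cart in front of the work surface, level with it; the furniture and walls round the work are solid. World frame = base frame: x ahead of the robot, y to its left, z up, the work surface at z = 0. Lengths are in m, angles in rad, forces in N, time in s.
With the tool pointing down it reaches from about 0.35 to 0.9 m from the base axis. Payload 19.9 kg.
Tool frame: the origin (TCP) lies midway between the tips of the shut fingers; the grasp point (between the pads) lies 19 mm behind it; z points along the fingers, y is the direction in which the jaws open and shut (so a half turn about z gives the same grasp; the last joint's range is limited). The gripper opens to 85 mm and grips with 20 to 120 N. Pads are 22 mm wide; open, the fingers measure 114 mm over their backs; the gripper's body (76 mm by 85 mm) begins 54 mm behind the grasp point. The pads swing forward as they close: fully open they stand 13 mm farther back than shut.
Start: joints at [-1.387, 0.417, -0.01, 1.614, 0.005, 1.111, -0.053], TCP at [0.14, 0.609, 0.231] pointing down, gripper open.
Joint ranges: [-2.81, 2.81], [-0.39, 2.02], [-1.27, 1.25], [0.06, 2.57], [-1.19, 4.33], [0.19, 2], [-2.82, 2.82]. Speed limits (rad/s): [1.89, 1.89, 2.39, 2.39, 3.01, 3.01, 3.01].

INTERFACE

Orientations are given as a unit quaternion [x, y, z, w].
In Python, from station import read_state, camera, calibration, close_job gives the robot as it stands.
- The arm moves only by the tool servo_tool, never from a script. Its argument "plan" is text: rows parted by semicolons, each of 7 numbers parted by spaces: the shift along the tool's x, y, z in mm, then the turn, a rotation vector about the tool's x, y, z in degrees, then the gripper command: -1 is shut, 1 is fully open, values between are in proportion. A call has 1 to 10 rows; each row shifts and turns the commanded pose from where the row before left it, along the tool's axes as they then stand; what a row does not reach is not made up. A row lasts 1/10 s, in which the tool goes at most 50 mm and 8.59 degrees, less where a joint would pass 70% of its speed; a pose out of reach is approached as far as the arm can. A call is refused whole if a number of a shift passes 50 or a number of a turn 8.59, either way. A call with a gripper value outside its range is refused whole. The fingers move at their own pace and stop on an object; "force" is the grip in N (left out, the last holds). Time passes only in rows, so rows that do not move let the fingers close. It gives the time, the measured TCP pose, the force and the opening at its end, in the units of the state.
- read_state(): the state, without advancing time (a new reading comes with each control period).
- camera(name): name is "scene" or "top" or "wrist"; returns the picture (384x512x3 uint8, blue, green, red); there is no depth.
- calibration(name): a dict with "fx", "fy", "cx", "cy" (pixels), "extrinsics" (4x4, takes a point from camera to world coordinates). Camera axes: x right, y up, looking along -z (the intrinsics and any distortion apply to the point x, -y, -z); pixel columns grow to the right and rows downward; lengths in m; the calibration is good to about 2 mm. A picture is of the moment at which its call begins: read the wrist's pose just before it. calibration takes no time and is no camera call; for the wrist camera it gives the pose at the moment of the call.
- close_job(): hands the job in, once; it reports no verdict.
The state is a dict: "time_s": time; "joint_positions": joint angles; "qd": joint speeds; "effort": joint torques, N m; "ee_pos": TCP position; "tool_rot": TCP orientation; "force": force on the tool from outside, world axes, zero at the start; "wrist_torque": the same for the moment, N m; "grip_width": finger opening in m.
Only numpy, scipy, OpenCV 4.12 (cv2) and the standard library are available. Lean on these libraries where they do the work, as an engineer would, in place of code of your own. Each camera call takes 0.05 s, during which the arm holds its last target. There are 200 camera calls.

TASK

Put the freshly glued LED driver under the weighted clamp. Press the long end of the lever down until the catch snaps over the bar and holds the heavy flap up by itself, then push the driver along the bed, under the raised flap, until it is fully home against the end stop, and last press the red thumb plate down so that the catch lets go and the flap sinks onto the driver. It is all pressing and pushing with the fingertips: do not lift the driver, and leave the other things on the bench alone.

Things in the scene. Friction and masses are not known exactly. Their poses are not given: they have to be found in the camera images.
- clamp: Glue clamp, fixed to the bench: grey base 152 (its x) x 350 (its y) mm, top 12 mm above the bench. Origin at bench height, mid-length. x: across the bed, away from the lever; y: along the bed from the flap to its open end; z up. Bed: between two dark rails 68 mm apart (tops 26 mm above the bench), centred on x = +50 mm, y = -115 (end stop) to +175 mm. Lever in the plane x = -25 mm.
- bed_end (a point): Foot of the end stop: middle of the stop's face, at bed height (12 mm above the bench). Axes as the clamp's: y points out along the bed toward its open end. A driver that is fully home has its middle about 58 mm along +y from here (its foot is a little shorter than its lid).
- driver_mid (a point): Middle, half-way up, of the pale finned LED driver that lies loose on the bed (64 x 122 x 39 mm, 0.3 to 0.55 kg), 19.5 mm above the bed. Its y is its long axis, along the bed's y within 0.03 rad; its +y end, 61 mm from the middle, faces the open end of the bed. At the start it lies between the rails (2 mm play each side), short of the flap.
- lever_pad (a point): Centre of the top of the round black palm pad (38 mm across) on the lever's long end, 190 mm from the fulcrum. About 113 mm above the bench at rest, about 48 mm when held by the catch; on the way down it shifts 10 mm or less along the clamp's y. Moves with the lever.
- lever (a joint): Lever angle, rad: 0 at rest, long end up; grows as the long end is pressed down. The catch snaps over the bar by 0.37 and, when let go, holds it at about 0.355; hard stop at 0.42. Takes about 4 to 10 N at the pad; springs back up when freed. Its short end lifts the flap by a roller.
- flap (a joint): Angle of the heavy flap (blue plate 76 x 108 mm with dark weights, 0.95 kg), hinged behind the end stop, rad: 0 hanging on the resting lever (too low for a driver to pass), about 0.10 lying on a driver, about 0.28 with the lever held by the catch (a driver passes). Front edge at the clamp's y = -35 mm; a driver fully home sticks out about 40 mm from under it. Damped: sinks in about 1 s.
- thumb_plate (a point): Centre of the top face of the catch's red thumb plate (26 mm in the clamp's x, 34 mm in its y), 66 mm above the bench, on the side of the lever away from the bed. Pressing it straight down about 25 mm swings the hook off the bar. Moves with the catch.
- catch (a joint): Angle of the sprung catch in rad: 0 with the hook upright (over the bar when the lever is held), grows to 0.48 as the thumb plate is pressed down. The bar is free at about 0.3. Pressing takes about 3 to 7 N; it springs back.
- glue_bottle: White glue bottle with a red cap (35 mm across, 95 mm tall), loose, standing in front of the lever's short end; origin under its centre. To be left alone.
- marker: Black felt marker (138 mm long, 17 mm thick), loose, lying beside the clamp in front of the lever; origin under its middle. To be left alone.
- spare_driver: A second finned LED driver of the same kind (64 x 122 x 39 mm), loose on the bench to the right of the clamp; origin under its centre. Not the one to clamp; to be left alone.
- tape_roll: Black roll of tape (91 mm across, 18 mm high), loose, right part of the bench; origin under its centre. To be left alone.
- gauge_block: Pale metal gauge block (36 x 36 x 30 mm), loose, right part of the bench; origin under its centre. To be left alone.
- screwdriver: Screwdriver with a dark red handle (204 mm long, 29 mm thick), loose, near the front edge right of the clamp; origin under its middle. To be left alone.
- cup: White enamel cup with a blue rim (75 mm across, 96 mm tall), loose, behind the clamp; origin under its centre. To be left alone.

How it is judged:
By the outcome, as a careful person would: the job done as asked, in the order asked, and still so for the second after the job is handed in, with the robot touching nothing.
It also fails if it takes over 54 s, if anything falls off the work surface, if the arm or the gripper's body presses on something with over 40 N, if the wrist force passes 120 N, or if a joint passes its speed limit or range.

## Working session

There is one attempt and no reset: what is moved stays moved. The work goes in short steps, Python scripts to look and compute and a tool call to move; the robot and the scene stay as the last step left them, time stands still between calls to the robot, and variables do not carry over. Pictures are saved under pics/ and viewed, about 8 in all and at most 12, crops included, and the job is handed in when it is done.

Besides the shell and the picture viewer there is one more tool, called by a JSON object that holds its "method" and its "body", one argument or row to a line. servo_tool: Moves the arm, as the interface text tells. Its arguments: {"type":"object","properties":{"plan":{"type":"string"},"force":{"type":"number"}},"required":["plan"]}

```bash
mkdir -p pics; ls; python3 - <<'E'
from station import *
import cv2
s=read_state();print(s)
for n in("scene","top"):
    cv2.imwrite(f"pics/{n}0.png",camera(n));c=calibration(n);print(n,{k:(v if k!="extrinsics" else [list(map(lambda t:round(float(t),4),r)) for r in v]) for k,v in c.items()})
E
```

```text
pics
{'time_s': 0.0, 'joint_positions': array([-1.38650944,  0.4180018 , -0.01029203,  1.61413938,  0.00470376,
        1.11072051, -0.05300336]), 'qd': array([-8.50926431e-04,  6.62200113e-04,  7.11712255e-06, -1.81089524e-04,
        5.84866726e-04,  6.38126658e-05,  1.54399634e-04]), 'effort': array([ 6.70418121e-04, -8.64437485e+01,  6.79569058e-01, -4.34912610e+01,
        1.92674372e-02,  7.29649997e-03, -4.60499632e-05]), 'ee_pos': array([0.13986247, 0.60880254, 0.23065759]), 'tool_rot': array([ 1.12655568e-01,  9.93633904e-01, -6.22432304e-04, -2.01844220e-05]), 'force': array([ 0.25407714, -0.03610973,  0.41722401]), 'wrist_torque': array([-0.03582714, -0.05226206,  0.01766115]), 'grip_width': 0.0855780301381318}
scene {'fx': 428.6673115311731, 'fy': 428.6673115311731, 'cx': 245.4398742898391, 'cy': 194.0265428779611, 'extrinsics': [[0.7153, 0.4481, -0.5362, -0.0931], [-0.6987, 0.4428, -0.5619, -0.6544], [-0.0143, 0.7766, 0.6298, 0.8628], [0.0, 0.0, 0.0, 1.0]]}
top {'fx': 470.0209553105107, 'fy': 470.0209553105107, 'cx': 257.33647380197993, 'cy': 190.85484633983125, 'extrinsics': [[0.0708, 0.9762, -0.2052, 0.2017], [-0.9975, 0.0699, -0.0115, 0.0057], [0.0031, 0.2055, 0.9787, 1.7997], [0.0, 0.0, 0.0, 1.0]]}
```

View pics/top0.png

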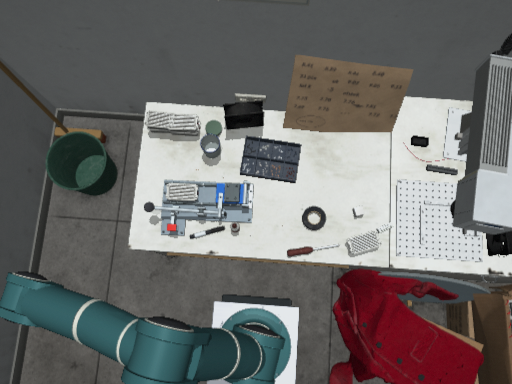

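View pics/scene0.png

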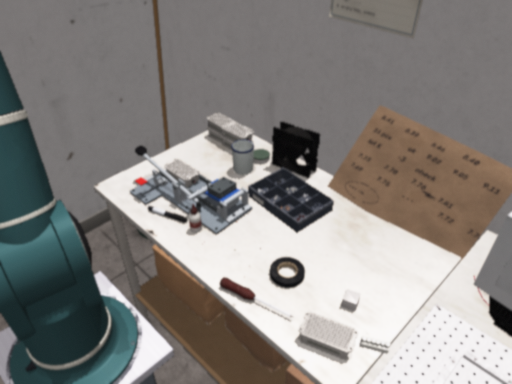

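The top view shows the clamp at about (165–253, 180–236), with the pad at (149,206), the red plate at (171,228) and the driver at (183,191). Next I'll zoom in on both views.

```bash
python3 - <<'E'
import cv2
a=cv2.imread("pics/top0.png")[165:250,135:265];b=cv2.imread("pics/scene0.png")[135:235,120:260]
a=cv2.resize(a,None,fx=6,fy=6,interpolation=cv2.INTER_CUBIC);cv2.imwrite("pics/topc.png",a)
b=cv2.resize(b,None,fx=5.5,fy=5.5,interpolation=cv2.INTER_CUBIC);cv2.imwrite("pics/scc.png",b)
E
```

```text
(no output)
```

View pics/topc.png

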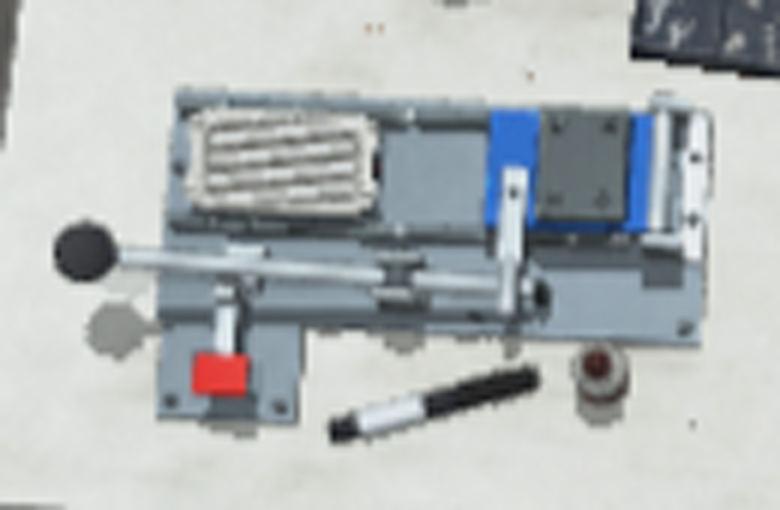

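View pics/scc.png

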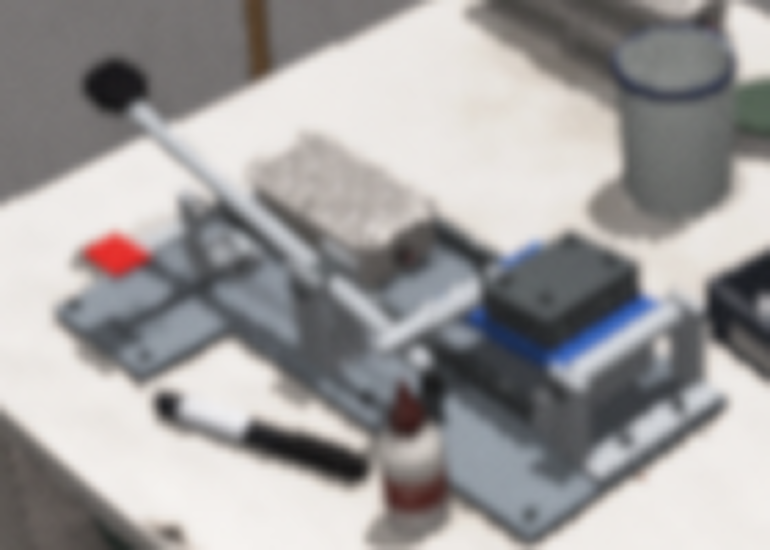

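```bash
cat > h.py <<'E'
import numpy as np
from station import calibration
def ray(n,u,v,z,cal=None):
    c=cal or calibration(n);E=np.array(c["extrinsics"])
    d=E[:3,:3]@np.array([(u-c["cx"])/c["fx"],-(v-c["cy"])/c["fy"],-1]);o=E[:3,3]
    return (o+d*(z-o[2])/d[2]).round(4)
def proj(n,p,cal=None):
    c=cal or calibration(n);E=np.array(c["extrinsics"]);q=E[:3,:3].T@(np.array(p)-E[:3,3])
    return np.array([c["cx"]+c["fx"]*q[0]/-q[2],c["cy"]+c["fy"]*q[1]/q[2]]).round(1)
E
python3 - <<'E'
from h import *
T=lambda u,v,z:ray("top",135+(u+.5)/6-.5,165+(v+.5)/6-.5,z)
S=lambda u,v,z:ray("scene",120+(u+.5)/5.5-.5,135+(v+.5)/5.5-.5,z)
for n,p in dict(pad=(85,250,.113),red=(221,374,.066),d_tl=(190,110,.051),d_tr=(377,113,.051),d_br=(377,215,.051),d_bl=(193,212,.051),base_br=(702,345,.012),base_tr=(712,108,.012),base_bl=(157,418,.012),bl2=(300,422,.012),marker_l=(335,430,.01),mr=(540,378,.01),rail_n_l=(168,230,.026),rail_far_l=(180,95,.026),rail_n_r=(480,238,.026),railfr=(480,108,.026),flapfront_t=(490,108,.06),bottle=(600,365,.095)).items(): print(n,T(*p))
for n,p in dict(pad=(117,84,.113),red=(118,256,.066),d_front=(430,210,.051),d_tl=(250,175,.051),d_far=(310,135,.051),d_n=(362,250,.051),base=(530,540,.012)).items(): print("S",n,S(*p))
E
```

```text
pad [0.4701 0.4156 0.113 ]
red [0.4062 0.3341 0.066 ]
d_tl [0.5744 0.3748 0.051 ]
d_tr [0.581  0.2562 0.051 ]
d_br [0.5153 0.2498 0.051 ]
d_bl [0.509  0.3657 0.051 ]
base_br [0.453 0.04  0.012]
base_tr [0.6083 0.0449 0.012 ]
base_bl [0.3818 0.3818 0.012 ]
bl2 [0.3857 0.291  0.012 ]
marker_l [0.3824 0.2686 0.01  ]
mr [0.4248 0.1416 0.01  ]
rail_n_l [0.5006 0.3854 0.026 ]
rail_far_l [0.5892 0.3877 0.026 ]
rail_n_r [0.5096 0.1862 0.026 ]
railfr [0.5944 0.1939 0.026 ]
flapfront_t [0.5874 0.1839 0.06  ]
bottle [0.4247 0.0994 0.095 ]
S pad [0.4667 0.4134 0.113 ]
S red [0.4031 0.3306 0.066 ]
S d_front [0.5662 0.2563 0.051 ]
S d_tl [0.5131 0.3605 0.051 ]
S d_far [0.564  0.3688 0.051 ]
S d_n [0.5141 0.2541 0.051 ]
S base [0.4504 0.0393 0.012 ]
```

Both views agree within about 3 mm:
- Pad: (0.4685, 0.4145).
- Red plate: (0.405, 0.332).
- Driver middle: (0.545, 0.312).
- Clamp yaw: about 2.1°.
- Checks: the lever plane is 75 mm from the bed centre and the driver measures about 118 x 64 mm, both as they should be.

I'll turn the tool so that its x lies along the clamp's y, with the fingers shut.

{"method": "servo_tool", "body": {
  "plan": "0 0 0 0 0 8.33 -1;0 0 0 0 0 8.33 -1;0 0 0 0 0 8.33 -1;0 0 0 0 0 8.33 -1;0 0 0 0 0 8.33 -1;0 0 0 0 0 8.33 -1;0 0 0 0 0 8.33 -1;0 0 0 0 0 8.33 -1;0 0 0 0 0 8.33 -1;0 0 0 0 0 0 -1",
  "force": 40
}}

```text
time_s: 1.1
ee_pos: [0.1397, 0.609, 0.2309]
tool_rot: [0.695, 0.719, -0.0, 0.0]
force: [-0.8, -0.1, 0.3]
grip_width: -0.0004
```

```bash
cat >> h.py <<'E'
from scipy.spatial.transform import Rotation as R
from station import read_state
def todo(*pts):
    s=read_state();M=R.from_quat(s["tool_rot"]).as_matrix();p=np.array(s["ee_pos"])
    print("t",round(s["time_s"],2),"p",p.round(4),"F",np.round(s["force"],1),"x",M[:,0].round(3),"y",M[:,1].round(3),"w",round(s["grip_width"],3))
    for t in pts: print("to",t,"tool mm",(M.T@(np.array(t)-p)*1000).round(1))
E
python3 -c "
from h import *
todo((.4685,.4145,.15))"
```

```text
t 1.1 p [0.1397 0.609  0.2309] F [-0.8 -0.1  0.3] x [-0.034  0.999 -0.001] y [0.999 0.034 0.   ] w -0.0
to (0.4685, 0.4145, 0.15) tool mm [-205.5  322.    81.1]
```

{"method": "servo_tool", "body": {
  "plan": "-20.5 32 0 0 0 0 -1;-20.5 32 0 0 0 0 -1;-20.5 32 0 0 0 0 -1;-20.5 32 0 0 0 0 -1;-20.5 32 0 0 0 0 -1;-20.5 32 0 0 0 0 -1;-20.5 32 0 0 0 0 -1;-20.5 32 0 0 0 0 -1;-20.5 33 15 0 0 0 -1;-20.5 33 30 0 0 0 -1"
}}

```text
time_s: 2.1
ee_pos: [0.4712, 0.4159, 0.1876]
tool_rot: [0.692, 0.722, 0.002, -0.0]
force: [0.6, 0.9, -0.2]
grip_width: 0.0001
```

{"method": "servo_tool", "body": {
  "plan": "0 0 30 0 0 0 -1;0 0 20 0 0 0 -1;0 0 5 0 0 0 -1;0 0 5 0 0 0 -1;0 0 5 0 0 0 -1;0 0 5 0 0 0 -1;0 0 5 0 0 0 -1;0 0 5 0 0 0 -1;0 0 0 0 0 0 -1"
}}

```text
time_s: 3.0
ee_pos: [0.4691, 0.4162, 0.106]
tool_rot: [0.694, 0.72, -0.0, 0.0]
force: [-0.1, 1.9, 1.9]
grip_width: -0.0003
```

```bash
python3 -c "
from h import *
todo((.4685,.4145,.042))"
```

```text
t 3.0 p [0.4691 0.4162 0.106 ] F [-0.1  1.9  1.9] x [-0.037  0.999 -0.   ] y [0.999 0.037 0.   ] w -0.0
to (0.4685, 0.4145, 0.042) tool mm [-1.6 -0.7 64. ]
```

{"method": "servo_tool", "body": {
  "plan": "0 0 8 0 0 0 -1;0 0 8 0 0 0 -1;0 0 8 0 0 0 -1;0 0 8 0 0 0 -1;0 0 8 0 0 0 -1;0 0 8 0 0 0 -1;0 0 6 0 0 0 -1;0 0 5 0 0 0 -1;0 0 0 0 0 0 -1"
}}

```text
time_s: 3.9
ee_pos: [0.4691, 0.4159, 0.0466]
tool_rot: [0.694, 0.72, -0.0, 0.0]
force: [0.1, 3.0, 2.3]
grip_width: 0.0001
```

{"method": "servo_tool", "body": {
  "plan": "0 0 3 0 0 0 -1;0 0 3 0 0 0 -1;0 0 0 0 0 0 -1;0 0 0 0 0 0 -1"
}}

```text
time_s: 4.3
ee_pos: [0.4692, 0.4154, 0.0412]
tool_rot: [0.694, 0.72, -0.0, 0.0]
force: [-0.3, -1.6, 3.7]
grip_width: -0.0001
```

{"method": "servo_tool", "body": {
  "plan": "0 0 3 0 0 0 -1;0 0 0 0 0 0 -1;0 0 -5 0 0 0 -1;0 0 -5 0 0 0 -1;0 0 -10 0 0 0 -1;0 0 -30 0 0 0 -1;0 0 -50 0 0 0 -1;0 0 -30 0 0 0 -1;0 0 0 0 0 0 -1"
}}

```text
time_s: 5.2
ee_pos: [0.4707, 0.4171, 0.1736]
tool_rot: [0.694, 0.72, 0.003, -0.0]
force: [-1.3, 0.6, -0.5]
grip_width: 0.0
```

```bash
python3 - <<'E'
from h import *
import cv2
from station import camera
todo()
a=camera("top")[165:250,135:265];b=camera("scene")[135:235,120:260]
a=cv2.resize(a,None,fx=4.6,fy=4.6,interpolation=cv2.INTER_CUBIC);b=cv2.resize(b,(598,427),interpolation=cv2.INTER_CUBIC)
cv2.imwrite("pics/c1.png",cv2.resize(np.vstack([a,b]),None,fx=.72,fy=.72))
E
```

```text
t 5.2 p [0.4707 0.4171 0.1736] F [-1.3  0.6 -0.5] x [-0.036  0.999  0.005] y [0.999 0.036 0.005] w 0.0
```

View pics/c1.png

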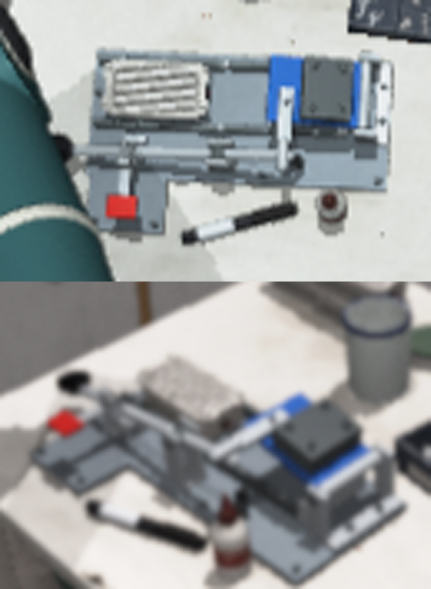

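The lever now sits low and stays there, and the flap is tilted up, so the catch is holding. Next I go behind the driver's open end.

```bash
python3 -c "
from h import *
todo((.545,.402,.17),(.545,.402,.040),(.5525,.2355,.040))"
```

```text
t 5.3 p [0.4691 0.4161 0.1693] F [-0.1  0.2 -0.2] x [-0.037  0.999  0.001] y [0.999 0.037 0.001] w -0.0
to (0.545, 0.402, 0.17) tool mm [-16.8  75.3  -0.7]
to (0.545, 0.402, 0.04) tool mm [-17.   75.2 129.3]
to (0.5525, 0.2355, 0.04) tool mm [-183.6   76.6  129.2]
```

{"method": "servo_tool", "body": {
  "plan": "-7 25 0 0 0 0 -1;-7 25 0 0 0 0 -1;-3 25 0 0 0 0 -1;0 0 40 0 0 0 -1;0 0 40 0 0 0 -1;0 0 30 0 0 0 -1;0 0 19 0 0 0 -1;0 0 0 0 0 0 -1;0 0 0 0 0 0 -1"
}}

```text
time_s: 6.2
ee_pos: [0.5446, 0.4014, 0.0392]
tool_rot: [0.694, 0.72, -0.001, 0.0]
force: [0.7, 0.1, 0.6]
grip_width: -0.0002
```

{"method": "servo_tool", "body": {
  "plan": "-6 0 0 0 0 0 -1;-6 0 0 0 0 0 -1;-6 0 0 0 0 0 -1;-6 0 0 0 0 0 -1;-6 0 0 0 0 0 -1;-6 0 0 0 0 0 -1;-6 0 0 0 0 0 -1;-6 0 0 0 0 0 -1;0 0 0 0 0 0 -1"
}}

```text
time_s: 7.1
ee_pos: [0.547, 0.3533, 0.04]
tool_rot: [0.694, 0.72, 0.001, 0.0]
force: [1.4, 1.1, 0.4]
grip_width: 0.0003
```

{"method": "servo_tool", "body": {
  "plan": "-8 0 0 0 0 0 -1;-8 0 0 0 0 0 -1;-8 0 0 0 0 0 -1;-8 0 0 0 0 0 -1;-8 0 0 0 0 0 -1;-8 0 0 0 0 0 -1;-8 0 0 0 0 0 -1;-8 0 0 0 0 0 -1;-8 0 0 0 0 0 -1;-8 0 0 0 0 0 -1"
}}

```text
time_s: 8.1
ee_pos: [0.5496, 0.2744, 0.0398]
tool_rot: [0.694, 0.72, 0.001, -0.0]
force: [-0.0, 6.2, 4.3]
grip_width: -0.0
```

```bash
python3 - <<'E'
from h import *
import cv2
from station import camera
todo((.5525,.2355,.040))
a=camera("top")[165:250,135:265];b=camera("scene")[135:235,120:260]
a=cv2.resize(a,None,fx=4.6,fy=4.6,interpolation=cv2.INTER_CUBIC);b=cv2.resize(b,(598,427),interpolation=cv2.INTER_CUBIC)
cv2.imwrite("pics/c2.png",cv2.resize(np.vstack([a,b]),None,fx=.72,fy=.72))
E
```

```text
t 8.1 p [0.5496 0.2744 0.0398] F [-0.   6.2  4.3] x [-0.037  0.999  0.001] y [0.999 0.037 0.001] w -0.0
to (0.5525, 0.2355, 0.04) tool mm [-39.    1.5  -0.3]
```

View pics/c2.png

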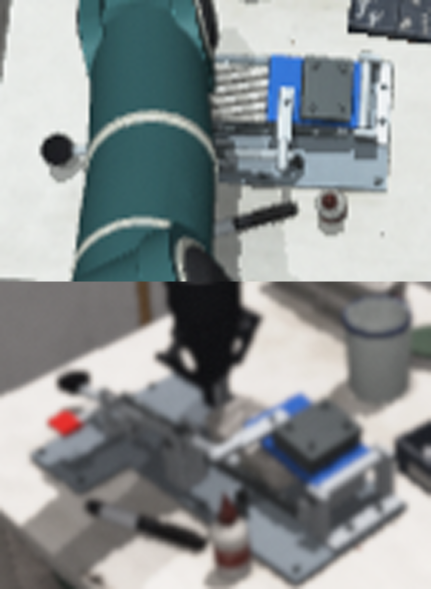

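The driver is sliding under the raised flap and the lever still holds. I'll carry on, more gently near the stop.

{"method": "servo_tool", "body": {
  "plan": "-6 0 0 0 0 0 -1;-6 0 0 0 0 0 -1;-6 0 0 0 0 0 -1;-5 0 0 0 0 0 -1;-4 0 0 0 0 0 -1;-3 0 0 0 0 0 -1;-2 0 0 0 0 0 -1;0 0 0 0 0 0 -1"
}}

```text
time_s: 9.0
ee_pos: [0.5507, 0.2415, 0.0393]
tool_rot: [0.694, 0.72, -0.0, 0.0]
force: [0.2, 2.7, 0.8]
grip_width: -0.0
```

{"method": "servo_tool", "body": {
  "plan": "-1.5 0 0 0 0 0 -1;-1.5 0 0 0 0 0 -1;0 0 0 0 0 0 -1"
}}

```text
time_s: 9.3
ee_pos: [0.5507, 0.2387, 0.0393]
tool_rot: [0.694, 0.72, -0.0, 0.0]
force: [-0.4, 4.1, 2.9]
grip_width: 0.0002
```

{"method": "servo_tool", "body": {
  "plan": "-1.5 0 0 0 0 0 -1;-1.5 0 0 0 0 0 -1;0 0 0 0 0 0 -1"
}}

```text
time_s: 9.6
ee_pos: [0.5508, 0.2355, 0.0393]
tool_rot: [0.694, 0.72, -0.0, 0.0]
force: [-0.2, 3.0, 2.6]
grip_width: 0.0
```

Still no stop contact: the force is only sliding friction at 3 N. I'll continue in small steps.

{"method": "servo_tool", "body": {
  "plan": "-1 0 0 0 0 0 -1;-1 0 0 0 0 0 -1;0 0 0 0 0 0 -1"
}}

```text
time_s: 9.9
ee_pos: [0.5509, 0.2337, 0.0393]
tool_rot: [0.694, 0.72, -0.0, 0.0]
force: [0.2, 3.5, 1.4]
grip_width: 0.0001
```

{"method": "servo_tool", "body": {
  "plan": "-1 0 0 0 0 0 -1;-1 0 0 0 0 0 -1;0 0 0 0 0 0 -1"
}}

```text
time_s: 10.2
ee_pos: [0.551, 0.2329, 0.0394]
tool_rot: [0.694, 0.72, 0.001, -0.0]
force: [0.7, 9.1, 0.1]
grip_width: 0.0
```

{"method": "servo_tool", "body": {
  "plan": "-1 0 0 0 0 0 -1;-1 0 0 0 0 0 -1;0 0 0 0 0 0 -1"
}}

```text
time_s: 10.5
ee_pos: [0.5512, 0.2325, 0.0397]
tool_rot: [0.693, 0.721, 0.001, -0.001]
force: [0.8, 17.9, -0.6]
grip_width: -0.0001
```

The stop was met at TCP y ≈ 0.233, against a prediction of 0.2355, and the force rose to 18 N. I'll back off, lift and go above the thumb plate.

{"method": "servo_tool", "body": {
  "plan": "10 0 0 0 0 0 -1;15 0 0 0 0 0 -1;15 0 -20 0 0 0 -1;0 0 -45 0 0 0 -1;0 0 -45 0 0 0 -1;0 0 0 0 0 0 -1"
}}

```text
time_s: 11.1
ee_pos: [0.5519, 0.2712, 0.1549]
tool_rot: [0.694, 0.72, 0.003, 0.001]
force: [1.0, 0.4, -0.5]
grip_width: 0.0002
```

```bash
python3 - <<'E'
from h import *
import cv2
from station import camera
todo((.4045,.333,.15))
a=camera("top")[165:250,135:265];b=camera("scene")[135:235,120:260]
a=cv2.resize(a,None,fx=4.6,fy=4.6,interpolation=cv2.INTER_CUBIC);b=cv2.resize(b,(598,427),interpolation=cv2.INTER_CUBIC)
cv2.imwrite("pics/c3.png",cv2.resize(np.vstack([a,b]),None,fx=.72,fy=.72))
E
```

```text
t 11.1 p [0.5519 0.2712 0.1549] F [ 1.   0.4 -0.5] x [-0.036  0.999  0.003] y [0.999 0.036 0.007] w 0.0
to (0.4045, 0.333, 0.15) tool mm [  67.1 -145.1    4.1]
```

View pics/c3.png

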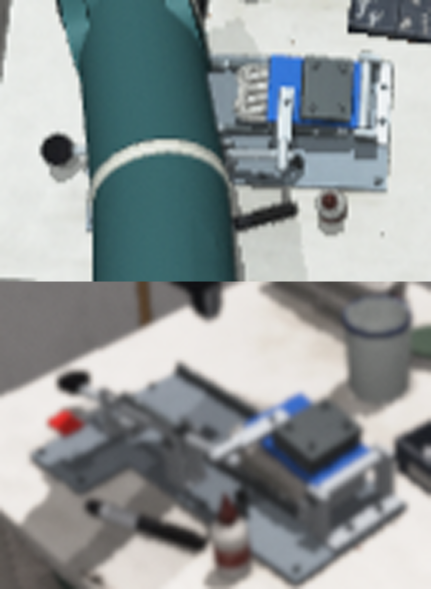

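The driver sticks out about 39 mm (10 px) from the flap, which matches fully home. Now the thumb plate.

{"method": "servo_tool", "body": {
  "plan": "17 -36 0 0 0 0 -1;17 -36 0 0 0 0 -1;17 -36 0 0 0 0 -1;16 -37 0 0 0 0 -1;0 0 30 0 0 0 -1;0 0 30 0 0 0 -1;0 0 17 0 0 0 -1;0 0 5 0 0 0 -1;0 0 0 0 0 0 -1"
}}

```text
time_s: 12.1
ee_pos: [0.4017, 0.331, 0.0664]
tool_rot: [0.694, 0.72, -0.001, 0.0]
force: [0.4, 0.2, -0.2]
grip_width: 0.0001
```

```bash
python3 - <<'E'
from h import *
todo((.4045,.333,.04))
E
```

```text
t 12.1 p [0.4017 0.331  0.0664] F [ 0.4  0.2 -0.2] x [-0.036  0.999 -0.002] y [ 0.999  0.036 -0.002] w 0.0
to (0.4045, 0.333, 0.04) tool mm [ 1.9  2.9 26.4]
```

{"method": "servo_tool", "body": {
  "plan": "2 2 0 0 0 0 -1;0 0 5 0 0 0 -1;0 0 5 0 0 0 -1;0 0 5 0 0 0 -1;0 0 5 0 0 0 -1;0 0 4 0 0 0 -1;0 0 2 0 0 0 -1;0 0 0 0 0 0 -1;0 0 0 0 0 0 -1"
}}

```text
time_s: 13.0
ee_pos: [0.4043, 0.3336, 0.0415]
tool_rot: [0.694, 0.72, 0.0, 0.0]
force: [-3.4, 1.1, 3.8]
grip_width: -0.0001
```

{"method": "servo_tool", "body": {
  "plan": "0 0 1 0 0 0 -1;0 0 1 0 0 0 -1;0 0 0 0 0 0 -1;0 0 0 0 0 0 -1;0 0 0 0 0 0 -1;0 0 0 0 0 0 -1;0 0 0 0 0 0 -1;0 0 0 0 0 0 -1"
}}

```text
time_s: 13.8
ee_pos: [0.4042, 0.3336, 0.0393]
tool_rot: [0.694, 0.72, -0.0, 0.0]
force: [-2.0, 1.2, 2.9]
grip_width: 0.0
```

```bash
python3 - <<'E'
from h import *
import cv2
from station import camera
todo()
b=camera("scene")[130:240,110:270]
cv2.imwrite("pics/c4.png",cv2.resize(b,None,fx=4,fy=4,interpolation=cv2.INTER_CUBIC))
E
```

```text
t 13.8 p [0.4042 0.3336 0.0393] F [-2.   1.2  2.9] x [-0.037  0.999 -0.   ] y [0.999 0.037 0.   ] w 0.0
```

View pics/c4.png

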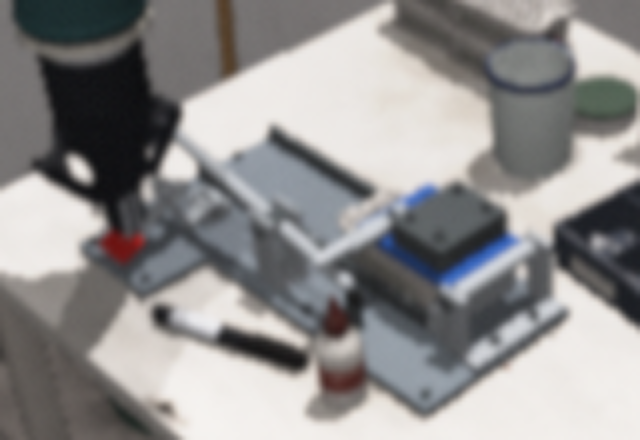

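The lever has sprung up and the flap lies on the driver. I'll retreat upward and away.

{"method": "servo_tool", "body": {
  "plan": "0 0 -10 0 0 0 -1;0 0 -20 0 0 0 -1;0 -5 -40 0 0 0 -1;0 -5 -50 0 0 0 -1;0 -5 -50 0 0 0 -1;35 -20 0 0 0 0 -1;40 -20 0 0 0 0 -1;40 -20 0 0 0 0 -1;40 -20 0 0 0 0 -1;40 0 0 0 0 0 -1"
}}

```text
time_s: 14.85
ee_pos: [0.2993, 0.5269, 0.2097]
tool_rot: [0.693, 0.721, 0.0, -0.0]
force: [0.8, -0.2, -0.0]
grip_width: -0.0
```

{"method": "servo_tool", "body": {
  "plan": "40 -20 0 0 0 0 -1;20 -20 0 0 0 0 -1;0 0 0 0 0 0 -1;0 0 0 0 0 0 -1;0 0 0 0 0 0 -1;0 0 0 0 0 0 -1"
}}

```text
time_s: 15.45
ee_pos: [0.261, 0.5827, 0.2092]
tool_rot: [0.695, 0.719, 0.0, 0.0]
force: [0.1, -0.1, 1.0]
grip_width: -0.0002
```

```bash
python3 - <<'E'
from h import *
import cv2
from station import camera
todo()
a=camera("top")[165:250,135:265];b=camera("scene")[135:235,120:260]
a=cv2.resize(a,None,fx=4.6,fy=4.6,interpolation=cv2.INTER_CUBIC);b=cv2.resize(b,(598,427),interpolation=cv2.INTER_CUBIC)
cv2.imwrite("pics/c5.png",cv2.resize(np.vstack([a,b]),None,fx=.72,fy=.72))
E
```

```text
t 15.45 p [0.261  0.5827 0.2092] F [ 0.1 -0.1  1. ] x [-0.035  0.999  0.   ] y [0.999 0.035 0.   ] w -0.0
```

View pics/c5.png

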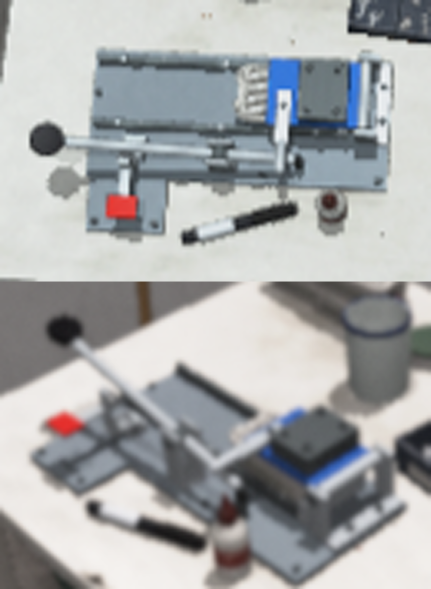

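```bash
python3 - <<'E'
from h import *
import station
print(ray("top",135+236/3.312,165+90/3.312,.051), ray("top",135+269/3.312,165+90/3.312,.055))
print(station.close_job())
E
```

```text
[0.5494 0.2194 0.051 ] [0.5513 0.1813 0.055 ]
the job is handed in; nothing more can be done
None
```

The driver is under the clamp with the flap resting on it, and the job is handed in. It took about 15.5 s of the 54 s allowed.

- **Lever:** I pressed the pad down to about 38 mm. When I let go, the picture showed the lever staying low and the flap raised, so the catch was holding.
- **Driver:** I pushed it along the bed with shut fingertips. The force stayed at a few newtons while it slid, then rose to about 18 N over the last 1 mm of travel as it met the stop. The fingertips stopped within 3 mm of the position I had worked out beforehand.
- **Thumb plate:** I pressed it about 27 mm down. The catch let go, the lever sprang up and the flap sank onto the driver.

**Last checks:**
- **Driver position:** in the final pictures the driver's open end is at y ≈ 0.219 m, where I expected 0.223 m; one image pixel is about 4 mm. It sticks out about 38 mm from under the flap, close to the stated 40 mm.
- **Robot:** it is clear of everything, with about zero force at the wrist.
- **Other things:** the marker, bottle and cup look unmoved. I did not look again at the items on the right of the bench, but the arm never went there.

No check failed. The forces I read at the pad and thumb plate were about 4 N, at or just under the low end of the stated ranges.

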